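# Slide the blow mould down its track to the end stop

## Task

Push the wooden mould block along the steel plate and down the lane between the two low guide rails until it sits fully home against the end stop. The rails are freshly dressed, so neither the block nor the gripper may touch either of them: square the block up in front of the lane first. Only push it, at an easy pace, with the fingers - no lifting, tipping or carrying - leave everything else on the bench where it is, and finish clear of it all.

Things in the scene. Friction and masses are not known exactly. Their poses are not given: they have to be found in the camera images.
- mould: wooden blow-mould block: a box 104 mm long (its x), 92 mm wide (y), 60 mm tall, with a thin flat brass collar and dark disc on top (63.5 mm in all); 0.3 to 0.65 kg. Origin: centre of its underside, z up. It starts loose on the open part of the plate before the lane, its length within 0.22 rad of the lane, up to 20 mm off the centre line; slides with moderate friction
- track: fixed steel plate on the bench, 460 x 270 mm, 8 mm thick, carrying rails and stop. Origin: centre of its underside. Its +x points down the lane to the stop (roughly world -y, within 0.3 rad), +y across it, away from the robot; the lane's centre line is y = 0. The rails run from x = -15 to 205 mm; the plate is open from x = -230 to -15 mm
- rail_far: guide rail at +y of the track, straight brass bar 220 mm long (x), 10 mm wide, its top 20 mm above the plate. Origin: centre of its underside, on the plate, 61 mm from the centre line; the lane between the rails is 112 mm wide, 10 mm more than the block on each side when it is centred
- rail_near: guide rail at -y of the track, the same bar, on the robot's side of the lane
- stop: end stop: dark steel bar across the lane's end, 14 mm thick (x), 132 mm wide, 40 mm tall above the plate; its face towards the lane is 7 mm before its origin (centre of its underside)
- mouth (a point): point on the plate's top on the centre line where the rails begin, 15 mm before the track's origin; axes as the track's
- home (a point): point on the plate's top on the centre line where the block's origin lies when it is fully home; axes as the track's
- puck: bystander: dark graphite disc, 44 mm across, 34 mm tall, standing on the plate outside the far rail, 86 mm or more from the centre line
- collar: bystander: copper ring, 42 mm across, 22 mm tall, standing on the plate outside the near rail, 87 mm or more from the centre line
- tumbler: bystander: glass tumbler, 72 mm across, 85 mm tall, on the bench
- wax_jar: bystander: amber jar, 60 mm across, 70 mm tall, on the bench
- glass_foot: bystander: clear glass foot with a short stem, 104 mm across, 45 mm tall, on the bench
- paddle: bystander: small spatula with a wooden handle lying on the bench
- jacks: bystander: steel jacks (big tweezers) lying flat on the bench, about 150 mm long, 8 mm thick
Things that resemble listed ones, but are neither listed nor needed, are in the scene too. Of the things like the mould, leave any that is blue; of the rest the smaller one is meant.

How it is judged (in metres and radians):
On the way:
1. the block has entered the lane squarely, its front 40 mm or more past the rails' beginning (x of mould in the frame of track between -0.027 and 0.12 m and angle between the x axis of mould and the x axis of track, either way round below 0.12 rad), for 0.1 s.
At the end, for the whole second after the job is handed in: the block rests flat on the plate in the lane, its front no more than 5 mm from the stop, clear of both rails, at rest (x of mould in the frame of track between 0.148 and 0.156 m and y of mould in the frame of track between -0.01 and 0.01 m and z of mould in the frame of track between 0.005 and 0.011 m and angle between the x axis of mould and the x axis of track, either way round below 0.12 rad and angle between mould's own z axis and vertical below 0.05 rad and linear speed of mould below 0.01 m/s); the robot touches nothing.
It fails at once if the block touches a rail (contact force between mould and rail_far above 0.2 N or contact force between mould and rail_near above 0.2 N).
It fails at once if the robot touches a rail (contact force between any of the fingers, the arm and rail_far above 0.2 N or contact force between any of the fingers, the arm and rail_near above 0.2 N).
It fails at once if the block is lifted off the plate (6 mm) or tipped (0.15 rad) (z of mould in the frame of track above 0.014 m or angle between mould's own z axis and vertical above 0.15 rad).
It fails at once if the block is flung (faster than 0.35 m/s) (linear speed of mould above 0.35 m/s).
It fails at once if a bystander is moved by more than 15 mm (distance of any of puck, collar, tumbler, wax_jar, glass_foot, paddle, jacks from where it was at the start of the episode above 0.015 m).
It also fails if it takes over 64 s, if anything falls off the work surface, if the arm or the gripper's body presses on something with over 40 N, if the wrist force passes 120 N, or if a joint passes its speed limit or range.

## Robot

A 6-joint arm with a two-finger parallel gripper is mounted at the origin on the work surface. World frame = base frame: x ahead of the robot, y to its left, z up, the work surface at z = 0. Lengths are in m, angles in degrees, forces in N, time in s.
With the tool pointing down it reaches from about 0.3 to 0.75 m from the base axis. Payload 8.5 kg.
Tool frame: the origin (TCP) lies between the finger pads; the fingertips stand env.finger_overhang ahead of it and the grasp point (between the pads) lies 2 mm behind it (env.finger_overhang is the distance from the TCP to the fingertips, in m); z points along the fingers, y is the line along which they close (so a half turn about z gives the same grasp; the last joint's range is limited). The gripper opens to 85 mm and grips with 20 to 120 N. Pads are 22 mm wide; open, the fingers measure 114 mm over their backs; the gripper's body (76 mm by 85 mm) begins 54 mm behind the grasp point. The pads swing forward as they close: fully open they stand 13 mm farther back than shut.
Start: joints at [-88.195, 21.807, 74.336, -0, 83.858, -12.336], TCP at [0.134, -0.533, 0.248] pointing down, gripper open.
Joint ranges: [-178.18, 178.18], [-50.72, 133.34], [12.68, 142.11], [-81.47, 261.47], [9.98, 163.14], [-165.26, 165.26]. Speed limits (degrees/s): [136.94, 136.94, 180, 180, 180, 180].

## Interface

Orientations are given as a 3x3 rotation matrix whose columns are the frame's x, y, z axes.
In Python, from rig import env gives the robot as it stands. The module is installed in compiled form; this text tells all that it offers.
- The arm moves only by the tool jog_arm, never from a script. Its arguments are lists of equal length, an entry for each row: "hand": the finger opening in m, from 0 to 0.0854; "travel": the shift along the world's x, y, z in m, a list of three; "yaw": the turn about the world's z in rad. A call has exactly 5 rows; each row shifts and turns the commanded pose from where the row before left it; what a row does not reach is not made up. A row lasts 1/8 s, in which the tool goes at most 62.5 mm and 10.7 degrees, less where a joint would pass 70% of its speed; a pose out of reach is approached as far as the arm can. A call is refused whole if a number of a shift passes 0.0625 or a number of a turn 0.188, either way. A call with a gripper value outside its range is refused whole. The fingers move at their own pace and stop on an object; "grip_force" is the grip in N (left out, the last holds). Time passes only in rows, so rows that do not move let the fingers close, or fill a call up. It gives the time, the measured TCP pose, the force, the opening and the grip force at its end, in the units of the state.
- env.observe(): the state, without advancing time (a new reading comes with each control period).
- env.get_image(name): name is "side" or "top" or "wrist"; returns the picture (400x640x3 uint8, red, green, blue); there is no depth.
- env.calibration(name): a dict with "fx", "fy", "cx", "cy" (pixels), "position" and "rotation" of the camera in the world; the wrist camera has in their place "hand_eye" (4x4, takes a point from camera to tool coordinates, whose origin is the TCP and whose axes are the flange's). Camera axes: x right, y down, z forward; pixel columns grow to the right and rows downward; lengths in m; the calibration is good to about 2 mm. The wrist camera is an equidistant fisheye: a pixel r from the principal point sees the ray r / f radians off the axis. A picture is of the moment at which its call begins: read the wrist's pose just before it. calibration takes no time and is no camera call.
- env.close_job(): hands the job in; it is judged then, once.
The state is a dict: "time_s": time; "q": joint angles; "qvel": joint speeds; "joint_efforts": joint torques, N m; "position": TCP position; "tool_rot": TCP orientation; "ft_force": force on the tool from outside, world axes, zero at the start; "wrist_torque": the same for the moment, N m; "grip_width": finger opening in m; "gripper_force": force on a finger pad.
Only numpy, scipy, OpenCV 4.12 (cv2) and the standard library are available. Lean on these libraries where they do the work, as an engineer would, in place of code of your own. Each camera call takes 0.05 s, during which the arm holds its last target. There are 200 camera calls.

## Working session

There is one attempt and no reset: what is moved stays moved. The work goes in short steps, Python scripts to look and compute and a tool call to move; the robot and the scene stay as the last step left them, time stands still between calls to the robot, and variables do not carry over. Pictures are saved under pics/ and viewed, at most 10 in all, crops included, and the job is handed in when it is done.

Besides the shell and the picture viewer there is one more tool, called after "Call:" as name(argument=value, ...) on one line, values as JSON. jog_arm: Moves the arm, as the interface text tells. Its arguments: {"type":"object","properties":{"hand":{"type":"array"},"travel":{"type":"array"},"yaw":{"type":"array"},"grip_force":{"type":"number"}},"required":["hand","travel","yaw"]}

```bash
mkdir -p pics; cat > h.py <<'E'
import numpy as np, cv2
from rig import env
def ray(name,u,v):
    c=env.calibration(name)
    d=np.array([(u-c['cx'])/c['fx'],(v-c['cy'])/c['fy'],1.]); return np.array(c['position']),np.array(c['rotation'])@d
def onz(name,u,v,z):
    p,d=ray(name,u,v); return p+d*(z-p[2])/d[2]
def save(name,fn):
    im=env.get_image(name); cv2.imwrite('pics/'+fn,im[:,:,::-1]); return im
E
python3 - <<'E'
from h import *
a=save('top','top0.png');b=save('side','side0.png')
for n in('top','side'):
    c=env.calibration(n);print({k:np.round(v,3).tolist() for k,v in c.items()})
o=env.observe();print(o['position'],o['tool_rot'],env.finger_overhang,o['time_s'])
E
```

```text
{'fx': 495.182, 'fy': 495.182, 'cx': 314.74, 'cy': 202.948, 'position': [0.338, -0.014, 1.647], 'rotation': [[0.019, -0.994, 0.107], [-1.0, -0.018, 0.009], [-0.007, -0.107, -0.994]]}
{'fx': 512.978, 'fy': 512.978, 'cx': 320.091, 'cy': 200.216, 'position': [0.022, -0.762, 1.201], 'rotation': [[0.822, -0.451, 0.348], [-0.57, -0.64, 0.516], [-0.01, -0.622, -0.783]]}
[ 0.13435744 -0.53308442  0.24777685] [[ 9.69704419e-01  2.44281272e-01 -7.65144962e-06]
 [ 2.44281076e-01 -9.69703602e-01  1.29598808e-03]
 [ 3.09165979e-04 -1.25859448e-03 -9.99999160e-01]] 0.017 0.1
```

View pics/top0.png

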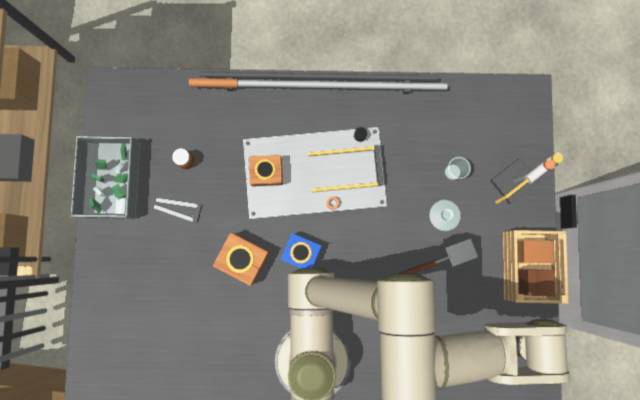

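View pics/side0.png

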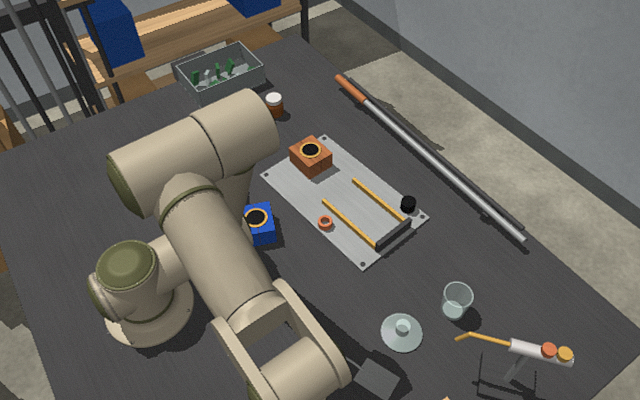

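The top view shows the mould, small and orange, at about (265,170) on the plate (245–385, 127–218). The rails run from x≈310 to 378, with the stop at (378,170), the puck at (361,134) and the copper collar at (333,202). The side view agrees. The large orange block at (240,258) and the blue one at (300,250) are decoys.

```bash
cat >> h.py <<'E'
def rect(mask,name,z):
    cs,_=cv2.findContours(mask.astype(np.uint8),cv2.RETR_EXTERNAL,cv2.CHAIN_APPROX_NONE)
    c=max(cs,key=cv2.contourArea)[:,0,:]
    p=np.array([onz(name,u,v,z)[:2] for u,v in c]).astype(np.float32)
    return cv2.minAreaRect(p)
E
python3 - <<'E'
from h import *
im=cv2.imread('pics/top0.png');hsv=cv2.cvtColor(im,cv2.COLOR_BGR2HSV)
roi=np.zeros(im.shape[:2],bool);roi[115:225,235:395]=1
H,S,V=[hsv[...,i].astype(int) for i in range(3)]
print('px',hsv[170,300],hsv[160,252],hsv[153,330],hsv[188,340],hsv[203,328])
plate=roi&(V>120)
print('plate',rect(cv2.morphologyEx(plate.astype(np.uint8),cv2.MORPH_CLOSE,np.ones((7,7))),'top',.008))
m=roi&(S>100)
l=m.copy();l[:,295:]=0
l=cv2.morphologyEx(l.astype(np.uint8),cv2.MORPH_OPEN,np.ones((5,5)))
print('mould',rect(l,'top',.068))
f=m.copy();f[:,:300]=0;f[165:]=0;print('far',rect(f,'top',.028))
n=m.copy();n[:,:300]=0;n[:175]=0;n[194:]=0;print('near',rect(n,'top',.028))
E
```

```text
px [ 75   5 217] [ 13 139 228] [ 22 122 218] [ 22 132 226] [ 10 124 218]
plate ((0.6181926727294922, 0.006486326456069946), (0.27828705310821533, 0.4655870199203491), 6.332069396972656)
mould ((0.6122192144393921, 0.16392821073532104), (0.0921023041009903, 0.10382896661758423), 1.5095027685165405)
far ((0.6884667873382568, -0.08428870141506195), (0.010103055275976658, 0.21773171424865723), 6.285029411315918)
near ((0.5677803754806519, -0.09725736081600189), (0.008938616141676903, 0.2189500629901886), 6.395651340484619)
```

Call:
jog_arm(hand=[0.0854, 0.0854, 0.0854, 0.0854, 0.0854], travel=[[0.0373, 0.0471, 0], [0.0373, 0.0471, 0], [0.0373, 0.0471, 0], [0.0373, 0.0471, 0], [0.0373, 0.0471, 0]], yaw=[-0.009, -0.009, -0.009, -0.009, -0.009])

```text
time_s: 0.72
position: [0.3217, -0.2961, 0.2482]
tool_rot: [[0.98, 0.2, -0.0], [0.2, -0.98, 0.0], [0.0, -0.0, -1.0]]
ft_force: [0.9, -0.6, 0.6]
grip_width: 0.0852
gripper_force: 0.0
```

Call:
jog_arm(hand=[0.0854, 0.0854, 0.0854, 0.0854, 0.0854], travel=[[0.0373, 0.0471, 0], [0.0373, 0.0471, 0], [0.0373, 0.0471, 0], [0.0373, 0.0471, 0], [0.0373, 0.0471, 0]], yaw=[-0.009, -0.009, -0.009, -0.009, -0.009])

```text
time_s: 1.35
position: [0.5083, -0.0605, 0.2482]
tool_rot: [[0.988, 0.156, -0.0], [0.156, -0.988, -0.0], [-0.0, -0.0, -1.0]]
ft_force: [0.7, -0.9, 0.7]
grip_width: 0.0855
gripper_force: 0.0
```

Call:
jog_arm(hand=[0.0854, 0.0854, 0.0854, 0.0854, 0.0854], travel=[[0.0373, 0.0471, 0], [0.0373, 0.0471, 0], [0.0373, 0.0471, 0], [0.0373, 0.0471, 0], [0, 0, 0]], yaw=[-0.009, -0.009, -0.009, -0.009, -0.009])

```text
time_s: 1.98
position: [0.6575, 0.1292, 0.2462]
tool_rot: [[0.993, 0.115, -0.002], [0.115, -0.993, 0.0], [-0.002, -0.001, -1.0]]
ft_force: [-0.0, -1.2, -0.1]
grip_width: 0.0854
gripper_force: 0.0
```

```bash
python3 - <<'E'
from h import *
o=env.observe();print(o['position'],o['tool_rot'].tolist() if hasattr(o['tool_rot'],'tolist') else o['tool_rot'],o['time_s'])
save('wrist','w0.png')
print(env.calibration('wrist'))
E
```

```text
[0.65753769 0.12924292 0.24620478] [[0.9933375704286166, 0.11522222565173583, -0.002076027657345248], [0.11522337607242832, -0.993339507627697, 0.00044293615396130627], [-0.002011164201487856, -0.0006791920385299839, -0.9999977469558267]] 1.975
{'fx': 309.70691628693146, 'fy': 309.70691628693146, 'cx': 324.67007178776413, 'cy': 196.37706097895688, 'hand_eye': array([[ 1.82529713e-04, -9.44995511e-01, -3.27083246e-01,
         8.40660481e-02],
       [ 9.99999661e-01,  4.35097738e-04, -6.99013969e-04,
        -2.94907699e-04],
       [ 8.02878244e-04, -3.27083008e-01,  9.44995271e-01,
        -1.26242116e-01],
       [ 0.00000000e+00,  0.00000000e+00,  0.00000000e+00,
         1.00000000e+00]])}
```

View pics/w0.png

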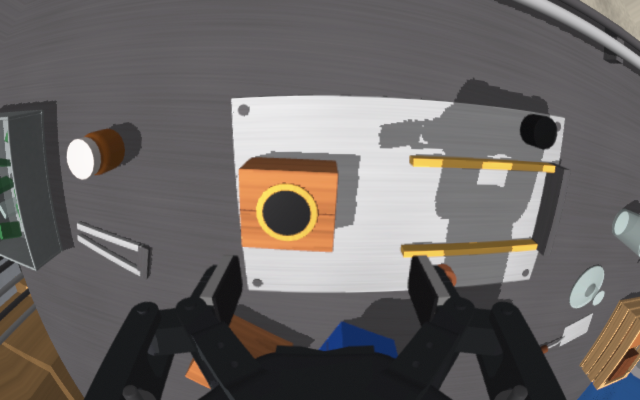

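The wrist view shows the mould top at about (240–337, 170–251), with its darker far side above it. The far rail runs from (410,160) to (553,168) and the near rail from (402,250) to (537,247).

```bash
cat >> h.py <<'E'
def wrays(uv,o):
    c=env.calibration('wrist');T=np.array(c['hand_eye']);R=np.array(o['tool_rot'])
    x=(np.asarray(uv,float)-[c['cx'],c['cy']])/c['fx'];th=np.linalg.norm(x,axis=1,keepdims=True)
    d=np.hstack([x/np.maximum(th,1e-9)*np.sin(th),np.cos(th)])
    return np.array(o['position'])+R@T[:3,3],(R@T[:3,:3]@d.T).T
def wz(uv,o,z):
    p,d=wrays(uv,o);return p+d*((z-p[2])/d[:,2])[:,None]
def wrect(mask,o,z):
    cs,_=cv2.findContours(mask.astype(np.uint8),cv2.RETR_EXTERNAL,cv2.CHAIN_APPROX_NONE)
    c=max(cs,key=cv2.contourArea)[:,0,:]
    r=cv2.minAreaRect(wz(c,o,z)[:,:2].astype(np.float32))
    return np.round(r[0],4),np.round(r[1],4),round(r[2],2)
def wmasks(im):
    h=cv2.cvtColor(im,cv2.COLOR_RGB2HSV).astype(int);return h[...,0],h[...,1],h[...,2]
E
python3 - <<'E'
from h import *
o=env.observe()
im=cv2.imread('pics/w0.png')[:,:,::-1].copy();H,S,V=wmasks(im)
print([(H[y,x],S[y,x],V[y,x]) for x,y in((250,180),(290,165),(250,240),(325,180),(450,163),(450,250),(500,165))])
yel=(H>17)&(H<32)&(S>110);far=yel.copy();far[:140]=0;far[185:]=0;far[:,:380]=0
near=yel.copy();near[:225]=0;near[270:]=0;near[:,:380]=0
print('far',wrect(far,o,.028),'near',wrect(near,o,.028))
m=(S>90)&(H<32)&(V>175);m[:,:225]=0;m[:,350:]=0;m[:145]=0;m[262:]=0
m=cv2.morphologyEx(m.astype(np.uint8),cv2.MORPH_OPEN,np.ones((5,5)))
print('mould',wrect(m,o,.068))
vis=im.copy();vis[m>0]=(0,255,0);vis[far|near]=(255,0,0);cv2.imwrite('pics/v0.png',vis[90:320,200:600,::-1])
E
```

```text
[(np.int64(14), np.int64(157), np.int64(240)), (np.int64(12), np.int64(157), np.int64(99)), (np.int64(13), np.int64(157), np.int64(236)), (np.int64(13), np.int64(157), np.int64(234)), (np.int64(19), np.int64(168), np.int64(155)), (np.int64(20), np.int64(167), np.int64(150)), (np.int64(23), np.int64(160), np.int64(247))]
far (array([ 0.6884, -0.0814]), array([0.0134, 0.2249]), 5.96) near (array([ 0.57  , -0.0942]), array([0.0193, 0.2253]), 6.32)
mould (array([0.6129, 0.1642]), array([0.0911, 0.1034]), 3.4)
```

View pics/v0.png

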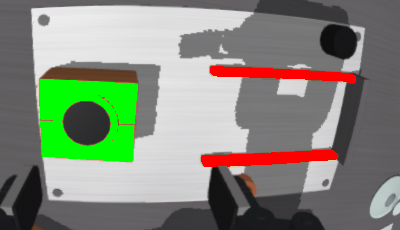

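Call:
jog_arm(hand=[0.07, 0.07, 0.07, 0.07, 0.07], travel=[[0.036, 0.044, 0], [0, 0, -0.05], [0, 0, -0.05], [0, 0, -0.05], [0, 0, -0.03]], yaw=[-0.006, 0, 0, 0, 0])

```text
time_s: 2.65
position: [0.6912, 0.1685, 0.0659]
tool_rot: [[0.995, 0.104, -0.004], [0.104, -0.995, -0.0], [-0.004, 0.0, -1.0]]
ft_force: [0.4, -0.2, -0.1]
grip_width: 0.0699
gripper_force: 0.0
```

Call:
jog_arm(hand=[0.07, 0.07, 0.07, 0.07, 0.07], travel=[[0, 0, -0.016], [0, 0, 0], [0, 0, 0], [0, 0, 0], [0, 0, 0]], yaw=[0, 0, 0, 0, 0])

```text
time_s: 3.28
position: [0.6928, 0.1701, 0.0531]
tool_rot: [[0.994, 0.106, 0.001], [0.106, -0.994, 0.0], [0.001, 0.0, -1.0]]
ft_force: [-0.1, 0.1, 0.2]
grip_width: 0.0699
gripper_force: 0.0
```

```bash
python3 - <<'E'
from h import *
save('wrist','w1.png')
E
```

```text
(no output)
```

View pics/w1.png

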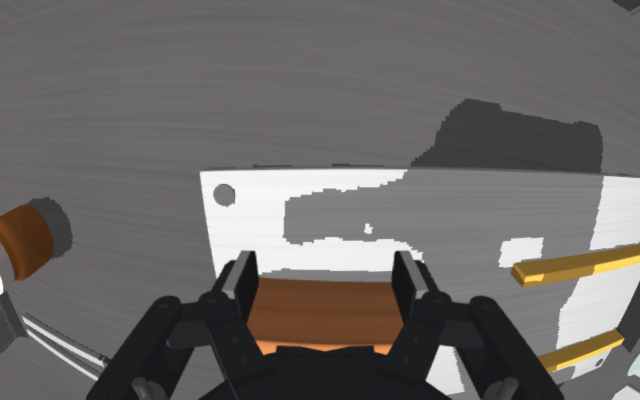

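The fingers straddle the middle of the block's far side and nothing is touching. I'll push sideways to centre and square the block.

Call:
jog_arm(hand=[0.07, 0.07, 0.07, 0.07, 0.07], travel=[[-0.007, -0.0008, 0], [-0.007, -0.0008, 0], [-0.007, -0.0008, 0], [-0.007, -0.0008, 0], [-0.006, -0.0007, 0]], yaw=[0, 0, 0, 0, 0])

```text
time_s: 3.95
position: [0.6584, 0.1661, 0.0525]
tool_rot: [[0.994, 0.106, 0.001], [0.106, -0.994, 0.0], [0.001, 0.0, -1.0]]
ft_force: [2.6, 0.9, -0.5]
grip_width: 0.0702
gripper_force: 1.3
```

Call:
jog_arm(hand=[0.07, 0.07, 0.07, 0.07, 0.07], travel=[[0, 0, 0], [0, 0, 0], [0.02, 0.002, 0], [0.02, 0.002, 0], [0, 0, 0.05]], yaw=[0, 0, 0, 0, 0])

```text
time_s: 4.58
position: [0.6976, 0.1699, 0.098]
tool_rot: [[0.994, 0.105, -0.009], [0.105, -0.994, -0.001], [-0.009, -0.0, -1.0]]
ft_force: [-0.1, 0.2, 0.4]
grip_width: 0.0701
gripper_force: 0.0
```

Call:
jog_arm(hand=[0.07, 0.07, 0.07, 0.07, 0.07], travel=[[0, 0, 0.05], [-0.03, -0.05, 0.03], [-0.03, -0.05, 0.03], [0, 0, 0], [0, 0, 0]], yaw=[0, 0, 0, 0, 0])

```text
time_s: 5.2
position: [0.6414, 0.0751, 0.2091]
tool_rot: [[0.994, 0.105, -0.001], [0.105, -0.994, 0.0], [-0.001, -0.0, -1.0]]
ft_force: [0.1, -0.9, -0.2]
grip_width: 0.0701
gripper_force: 0.0
```

```bash
python3 - <<'E'
from h import *
o=env.observe();print(o['position'],o['time_s'])
np.save('o2.npy',o,allow_pickle=True)
save('wrist','w2.png');save('top','top2.png')
E
```

```text
[0.64138549 0.07508778 0.20913384] 5.2
```

View pics/w2.png

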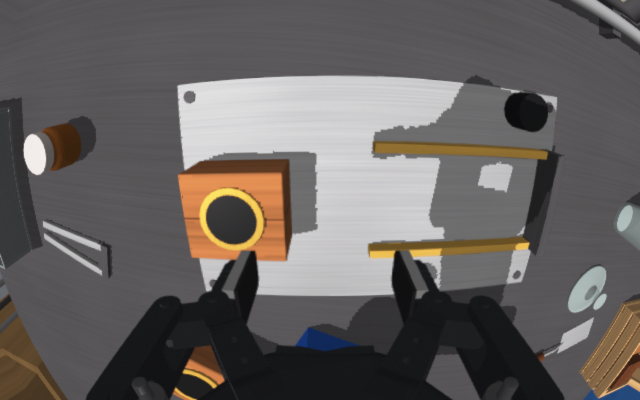

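The wrist view shows the mould top with its collar centred at about (232,219) and its edges now parallel to the rails. The rails begin at (374,148) and (369,250). I'll measure the lane and the mould from this view and from the top.

```bash
cat > m.py <<'E'
from h import *
def line(P):
    vx,vy,x,y=cv2.fitLine(P.astype(np.float32),cv2.DIST_HUBER,0,.001,.001).ravel()
    if vy>0: vx,vy=-vx,-vy
    return np.array([x,y]),np.array([vx,vy])
o=np.load('o2.npy',allow_pickle=True).item()
im=cv2.imread('pics/w2.png')[:,:,::-1].copy();H,S,V=wmasks(im)
yel=(H>17)&(H<32)&(S>110)
L={}
for n,r0,r1,c0,c1 in(('far',135,165,385,535),('near',225,265,425,520)):
    k=yel.copy();k[:r0]=0;k[r1:]=0
    uv=[(c,np.where(k[:,c])[0].max()+.5) for c in range(c0,c1) if k[:,c].any()]
    p,d=line(wz(uv,o,.028)[:,:2]);L[n]=p,d;print(n,p.round(4),'ang',round(np.degrees(np.arctan2(d[0],-d[1])),2))
    cols=np.where(k.any(0))[0];cols=cols[cols>355];c=cols.min();print(' start',wz([(c,np.median(np.where(k[:,c])[0]))],o,.028).round(4))
org=np.array(L['far'][0]);a=np.radians(6.25);X=np.array([np.sin(a),-np.cos(a)]);Y=np.array([np.cos(a),np.sin(a)])
print('gap far->near (122):',(L['far'][0]-L['near'][0])@Y*1e3)
cl=((L['far'][0]@Y-.056)+(L['near'][0]@Y+.066))/2;print('centre Y wrist',cl)
d=((V<60)).astype(np.uint8);d[:,:190]=0;d[:,275:]=0;d[:175]=0;d[252:]=0
ring=yel.copy();ring[:,:190]=0;ring[:,275:]=0;ring[:175]=0;ring[258:]=0
cs,_=cv2.findContours(ring.astype(np.uint8),cv2.RETR_EXTERNAL,cv2.CHAIN_APPROX_NONE);q=max(cs,key=cv2.contourArea)[:,0]
(c,s,an)=cv2.minAreaRect(wz(q,o,.070)[:,:2].astype(np.float32));c=np.array(c);print('ring',c,s,'Y off mm',(c@Y-cl)*1e3)
m=(S>90)&(H<32)&(V>195)
uv=[(x,np.where(m[150:215,x])[0].min()+150-.5) for x in range(190,282)]
p,dd=line(wz(uv,o,.068)[:,:2]);print('far edge ang',np.degrees(np.arctan2(dd[0],-dd[1])),'Y off (46):',(p@Y-cl)*1e3)
t=cv2.imread('pics/top2.png');h=cv2.cvtColor(t,cv2.COLOR_BGR2HSV);mm=(h[...,1]>100);mm[:115]=0;mm[200:]=0;mm[:,:235]=0;mm[:,292:]=0
r=rect(cv2.morphologyEx(mm.astype(np.uint8),cv2.MORPH_OPEN,np.ones((5,5))),'top',.068);print('top',r,'Y off',(np.array(r[0])@Y-np.array([.62812,-.09077])@Y)*1e3)
E
python3 m.py
```

```text
far [ 0.6831 -0.0767] ang 6.34
 start [[0.6762 0.0302 0.028 ]]
near [ 0.5656 -0.1214] ang 6.36
 start [[0.5626 0.0179 0.028 ]]
gap far->near (122): 121.67281186123414
centre Y wrist 0.6148179892648782
ring [0.59996915 0.1627546 ] (0.06451060622930527, 0.06570316106081009) Y off mm -0.6962701696517914
far edge ang 6.135276 Y off (46): 44.464216085673634Traceback (most recent call last):
  File "m.py", line 26, in <module>
    r=rect(cv2.morphologyEx(mm.astype(np.uint8),cv2.MORPH_OPEN,np.ones((5,5))),'top',.068);print('top',r,'Y off',(np.array(r[0])@Y-np.array([.62812,-.09077])@Y)*1e3)
  File "h.py", line 12, in rect
    c=max(cs,key=cv2.contourArea)[:,0,:]
      ~~~^^^^^^^^^^^^^^^^^^^^^^^^
ValueError: max() iterable argument is empty
```

Call:
jog_arm(hand=[0.06, 0.06, 0.06, 0.06, 0.06], travel=[[-0.0125, 0.0445, 0], [-0.0125, 0.0445, 0], [-0.0125, 0.0445, 0], [-0.0125, 0.0445, 0], [0, 0, 0]], yaw=[0.175, 0.175, 0.175, 0.175, 0.175])

```text
time_s: 5.92
position: [0.59, 0.257, 0.2083]
tool_rot: [[0.547, 0.837, -0.002], [0.837, -0.547, 0.0], [-0.001, -0.002, -1.0]]
ft_force: [0.6, -0.5, 0.1]
grip_width: 0.0598
gripper_force: 0.0
```

Call:
jog_arm(hand=[0.06, 0.06, 0.06, 0.06, 0.06], travel=[[0, 0, 0], [0, 0, 0], [0, 0, 0], [0, 0, 0], [0, 0, 0]], yaw=[0.175, 0.175, 0.175, 0.175, 0])

```text
time_s: 6.55
position: [0.5912, 0.2538, 0.2084]
tool_rot: [[-0.109, 0.994, -0.002], [0.994, 0.109, -0.0], [-0.0, -0.002, -1.0]]
ft_force: [0.2, 0.3, -0.0]
grip_width: 0.0603
gripper_force: 0.0
```

```bash
cat > t.py <<'E'
from h import *
a=np.radians(6.32);X=np.array([np.sin(a),-np.cos(a)]);Y=np.array([np.cos(a),np.sin(a)])
O=np.array([.6175,.0087])
o=env.observe();p=np.array(o['position']);d=p[:2]-O;R=np.array(o['tool_rot'])
print('tx,ty,z mm',(np.array([d@X,d@Y,p[2]])*1e3).round(1),'yaw err rad',round(np.arctan2(R[1,1],R[0,1])-a,4),'q',np.round(o['q'],1),'t',o['time_s'])
print('to (-.245,0):',(O-.245*X-p[:2]).round(4))
E
python3 t.py
```

```text
tx,ty,z mm [-246.5    0.9  208.4] yaw err rad -0.0006 q [12.7 32.9 61.9  0.  85.3  6.4] t 6.55
to (-.245,0): [-0.0007 -0.0016]
```

Call:
jog_arm(hand=[0.06, 0.06, 0.06, 0.06, 0.06], travel=[[-0.0007, 0, -0.05], [0, 0, -0.05], [0, 0, -0.045], [0, 0, -0.01], [0, 0, 0]], yaw=[0, 0, 0, 0, 0])

```text
time_s: 7.18
position: [0.591, 0.2533, 0.055]
tool_rot: [[-0.109, 0.994, 0.0], [0.994, 0.109, 0.0], [0.0, 0.0, -1.0]]
ft_force: [0.3, 0.9, -0.5]
grip_width: 0.06
gripper_force: 0.0
```

Call:
jog_arm(hand=[0.06, 0.06, 0.06, 0.06, 0.06], travel=[[0.0009, -0.008, 0], [0.0009, -0.008, 0], [0.0009, -0.008, 0], [0.0009, -0.008, 0], [0.0009, -0.008, 0]], yaw=[0, 0, 0, 0, 0])

```text
time_s: 7.8
position: [0.5954, 0.213, 0.0551]
tool_rot: [[-0.11, 0.994, 0.001], [0.994, 0.11, 0.001], [0.001, 0.001, -1.0]]
ft_force: [-0.9, 6.1, 2.8]
grip_width: 0.0601
gripper_force: 2.7
```

```bash
python3 t.py
```

```text
tx,ty,z mm [-205.5    0.5   55.1] yaw err rad -0.0004 q [ 9.  40.4 75.   0.1 64.5  2.6] t 7.8
to (-.245,0): [-0.0048  0.0392]
```

Call:
jog_arm(hand=[0.06, 0.06, 0.06, 0.06, 0.06], travel=[[0.0008, -0.007, 0], [0.0008, -0.007, 0], [0.0007, -0.007, 0], [0.0008, -0.007, 0], [0.0008, -0.007, 0]], yaw=[0, 0, 0, 0, 0])

```text
time_s: 8.43
position: [0.5993, 0.1782, 0.0551]
tool_rot: [[-0.11, 0.994, 0.001], [0.994, 0.11, 0.001], [0.001, 0.001, -1.0]]
ft_force: [-0.8, 5.9, 3.3]
grip_width: 0.0605
gripper_force: 2.8
```

Call:
jog_arm(hand=[0.06, 0.06, 0.06, 0.06, 0.06], travel=[[0.0008, -0.007, 0], [0.0008, -0.007, 0], [0.0007, -0.007, 0], [0.0008, -0.007, 0], [0, 0, 0]], yaw=[0, 0, 0, 0, 0])

```text
time_s: 9.05
position: [0.6023, 0.1493, 0.0547]
tool_rot: [[-0.109, 0.994, 0.0], [0.994, 0.109, -0.0], [-0.0, 0.0, -1.0]]
ft_force: [0.2, 0.3, -0.3]
grip_width: 0.0599
gripper_force: 0.0
```

```bash
python3 t.py; python3 - <<'E'
from h import *
w=save('side','s3.png');t=save('top','t3.png')
v=np.vstack([cv2.resize(t[110:230,235:395],(640,480),interpolation=cv2.INTER_CUBIC)])
s=cv2.resize(w[120:280,240:440],(600,480),interpolation=cv2.INTER_CUBIC)
cv2.imwrite('pics/v3.png',cv2.resize(np.hstack([v,s]),(800,310))[:,:,::-1])
E
```

```text
tx,ty,z mm [-141.4    0.4   54.7] yaw err rad -0.0007 q [ 3.  39.5 77.1 -0.  63.4 -3.3] t 9.05
to (-.245,0): [-0.0118  0.1029]
```

View pics/v3.png

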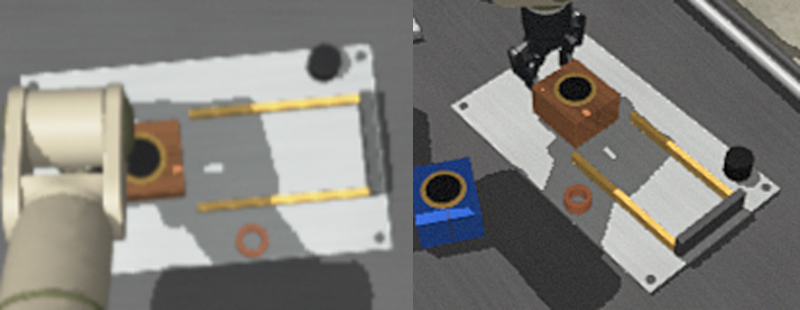

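The block is square in front of the mouth. In the crop, its front edge runs from (182,120) to (185,197) and the rails start at (190,113) and (198,207). I'll do a numeric check before it goes in.

```bash
cat > c.py <<'E'
from h import *
import sys
a=np.radians(6.32);X=np.array([np.sin(a),-np.cos(a)]);Y=np.array([np.cos(a),np.sin(a)])
t=cv2.imread(sys.argv[1]);c0,c1=int(sys.argv[2]),int(sys.argv[3])
h=cv2.cvtColor(t,cv2.COLOR_BGR2HSV).astype(int);m=(h[...,1]>85)&(h[...,0]<18);m[:135]=0;m[195:]=0
E=[]
for e,f in(('far',-.5),('near',.5)):
    uv=[(c,(np.where(m[:,c])[0].min() if e=='far' else np.where(m[:,c])[0].max())+f) for c in range(c0,c1)]
    p=np.array([onz('top',u,v,.068)[:2] for u,v in uv]);vx,vy,x,y=cv2.fitLine(p.astype(np.float32),cv2.DIST_HUBER,0,.001,.001).ravel()
    off=(np.median(p@Y)-np.array([.62812,-.09077])@Y)*1e3;E.append(off);print(e,'off mm',round(off,1),'ang',round(np.degrees(np.arctan(-vx/vy)),1))
print('centre off',np.mean(E),'width',E[0]-E[1])
r=(m[:,:340]).any(0);cc=np.where(m[155:185,:].sum(0)>20)[0];print('front col',cc.max())
p=onz('top',cc.max()+.5,170,.068)[:2];print('front tx',(p-np.array([.6177,.0037]))@X)
E
python3 c.py pics/t3.png 290 306
```

```text
far off mm 45.9 ang 1.0
near off mm -49.8 ang 6.1
centre off -1.905860703416586 width 95.70134332122504
front col 304
front tx -0.0325269221894135
```

Call:
jog_arm(hand=[0.06, 0.06, 0.06, 0.06, 0.06], travel=[[0.0008, -0.005, 0], [0.0014, -0.0099, 0], [0.0014, -0.0099, 0], [0.0014, -0.0099, 0], [0.0014, -0.0099, 0]], yaw=[0, 0, 0, 0, 0])

```text
time_s: 9.78
position: [0.6086, 0.1044, 0.0544]
tool_rot: [[-0.109, 0.994, -0.0], [0.994, 0.109, -0.0], [-0.0, -0.0, -1.0]]
ft_force: [0.1, 2.7, -0.6]
grip_width: 0.0598
gripper_force: 1.2
```

Call:
jog_arm(hand=[0.06, 0.06, 0.06, 0.06, 0.06], travel=[[0.0011, -0.0099, 0], [0.0011, -0.0099, 0], [0.0011, -0.0099, 0], [0.0011, -0.0099, 0], [0.0011, -0.0099, 0]], yaw=[0, 0, 0, 0, 0])

```text
time_s: 10.4
position: [0.6141, 0.0551, 0.0545]
tool_rot: [[-0.11, 0.994, -0.0], [0.994, 0.11, -0.0], [-0.0, -0.0, -1.0]]
ft_force: [0.0, 2.2, -1.1]
grip_width: 0.0601
gripper_force: 1.1
```

```bash
python3 t.py; python3 - <<'E'
from h import *
w=save('side','s4.png');t=save('top','t4.png')
v=cv2.resize(t[110:230,235:395],(640,480),interpolation=cv2.INTER_CUBIC)
s=cv2.resize(w[120:280,240:440],(600,480),interpolation=cv2.INTER_CUBIC)
cv2.imwrite('pics/v4.png',cv2.resize(np.hstack([v,s]),(800,310))[:,:,::-1])
E
```

```text
tx,ty,z mm [-46.5   1.8  54.5] yaw err rad -0.0003 q [ -5.9  39.2  77.8  -0.   63.  -12.2] t 10.4
to (-.245,0): [-0.0236  0.1971]
```

View pics/v4.png

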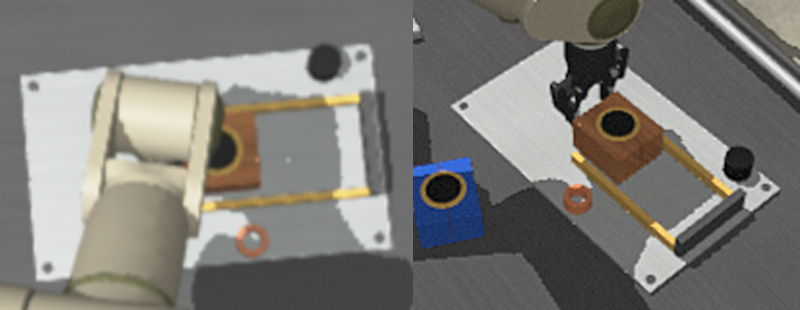

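The block is inside the lane and square, with a gap on both sides (front edge at (258,115)–(260,188) in the crop). I'll carry on.

Call:
jog_arm(hand=[0.06, 0.06, 0.06, 0.06, 0.06], travel=[[0.0011, -0.0099, 0], [0.0011, -0.0099, 0], [0.0011, -0.0099, 0], [0.0011, -0.0099, 0], [0.0011, -0.0099, 0]], yaw=[0, 0, 0, 0, 0])

```text
time_s: 11.12
position: [0.6197, 0.0057, 0.0547]
tool_rot: [[-0.11, 0.994, 0.0], [0.994, 0.11, 0.0], [0.0, 0.0, -1.0]]
ft_force: [-1.2, 4.8, 2.3]
grip_width: 0.06
gripper_force: 2.4
```

Call:
jog_arm(hand=[0.06, 0.06, 0.06, 0.06, 0.06], travel=[[0.0011, -0.0099, 0], [0.0011, -0.0099, 0], [0.0011, -0.0099, 0], [0.0011, -0.0099, 0], [0.0011, -0.0099, 0]], yaw=[0, 0, 0, 0, 0])

```text
time_s: 11.75
position: [0.6251, -0.0438, 0.0547]
tool_rot: [[-0.11, 0.994, 0.0], [0.994, 0.11, 0.0], [0.0, 0.0, -1.0]]
ft_force: [0.7, 4.5, 3.2]
grip_width: 0.06
gripper_force: 2.6
```

Call:
jog_arm(hand=[0.06, 0.06, 0.06, 0.06, 0.06], travel=[[0.0006, -0.005, 0], [0.0005, -0.005, 0], [0.0006, -0.005, 0], [0.0005, -0.005, 0], [0.0005, -0.004, 0]], yaw=[0, 0, 0, 0, 0])

```text
time_s: 12.38
position: [0.6278, -0.0673, 0.0546]
tool_rot: [[-0.11, 0.994, -0.0], [0.994, 0.11, 0.0], [0.0, 0.0, -1.0]]
ft_force: [-0.2, 5.8, 4.3]
grip_width: 0.0597
gripper_force: 2.7
```

```bash
python3 t.py; python3 - <<'E'
from h import *
w=save('side','s5.png');t=save('top','t5.png')
v=cv2.resize(t[110:230,235:395],(640,480),interpolation=cv2.INTER_CUBIC)
s=cv2.resize(w[120:280,240:440],(600,480),interpolation=cv2.INTER_CUBIC)
cv2.imwrite('pics/v5.png',cv2.resize(np.hstack([v,s]),(800,310))[:,:,::-1])
E
```

```text
tx,ty,z mm [76.7  1.8 54.6] yaw err rad -0.0003 q [-16.9  40.4  75.1   0.   64.5 -23.2] t 12.375
to (-.245,0): [-0.0372  0.3196]
```

View pics/v5.png

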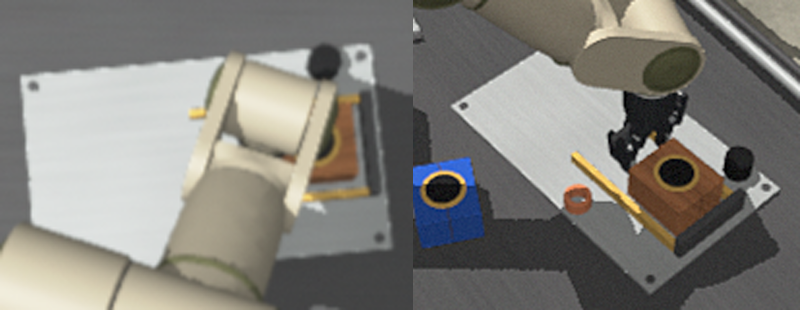

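The block's front edge (356 in the left crop) is about 10 mm short of the stop (363). I'll creep the rest and watch the force.

Call:
jog_arm(hand=[0.06, 0.06, 0.06, 0.06, 0.06], travel=[[0.0002, -0.002, 0], [0.0002, -0.002, 0], [0.0002, -0.002, 0], [0.0002, -0.002, 0], [0.0002, -0.002, 0]], yaw=[0, 0, 0, 0, 0])

```text
time_s: 13.1
position: [0.6287, -0.077, 0.0546]
tool_rot: [[-0.11, 0.994, -0.0], [0.994, 0.11, 0.0], [0.0, -0.0, -1.0]]
ft_force: [-0.7, 5.7, 2.9]
grip_width: 0.0599
gripper_force: 2.7
```

Call:
jog_arm(hand=[0.06, 0.06, 0.06, 0.06, 0.06], travel=[[0.0001, -0.001, 0], [0.0001, -0.001, 0], [0.0001, -0.001, 0], [0, 0, 0], [0, 0, 0]], yaw=[0, 0, 0, 0, 0])

```text
time_s: 13.72
position: [0.629, -0.0801, 0.0545]
tool_rot: [[-0.11, 0.994, -0.0], [0.994, 0.11, 0.0], [0.0, -0.0, -1.0]]
ft_force: [-0.7, 5.4, 3.4]
grip_width: 0.0601
gripper_force: 2.6
```

Call:
jog_arm(hand=[0.06, 0.06, 0.06, 0.06, 0.06], travel=[[0.0001, -0.001, 0], [0.0001, -0.001, 0], [0.0001, -0.001, 0], [0.0001, -0.001, 0], [0, 0, 0]], yaw=[0, 0, 0, 0, 0])

```text
time_s: 14.35
position: [0.6293, -0.0829, 0.0546]
tool_rot: [[-0.11, 0.994, -0.0], [0.994, 0.11, 0.002], [0.002, -0.0, -1.0]]
ft_force: [-1.8, 11.8, 4.9]
grip_width: 0.06
gripper_force: 5.3
```

Call:
jog_arm(hand=[0.06, 0.06, 0.06, 0.06, 0.06], travel=[[0.0001, -0.001, 0], [0, 0, 0], [0, 0, 0], [0, 0, 0], [0, 0, 0]], yaw=[0, 0, 0, 0, 0])

```text
time_s: 14.98
position: [0.6293, -0.083, 0.0546]
tool_rot: [[-0.11, 0.994, -0.001], [0.994, 0.11, 0.003], [0.004, -0.0, -1.0]]
ft_force: [-1.5, 15.1, 5.7]
grip_width: 0.0601
gripper_force: 7.5
```

Stalled at the stop: the force rises with no motion. I'll back off along the lane, raise the arm and check.

Call:
jog_arm(hand=[0.06, 0.06, 0.06, 0.06, 0.06], travel=[[-0.0006, 0.005, 0], [-0.0022, 0.02, 0], [-0.0022, 0.02, 0.01], [0, 0, 0.05], [0, 0, 0.06]], yaw=[0, 0, 0, 0, 0])

```text
time_s: 15.6
position: [0.624, -0.0388, 0.1758]
tool_rot: [[-0.111, 0.994, -0.002], [0.994, 0.111, 0.0], [0.0, -0.002, -1.0]]
ft_force: [1.3, 0.7, -0.1]
grip_width: 0.0598
gripper_force: 0.0
```

Call:
jog_arm(hand=[0.06, 0.06, 0.06, 0.06, 0.06], travel=[[0, 0.05, 0.03], [-0.02, 0.055, 0.02], [-0.02, 0.055, 0], [0, 0.03, 0], [0, 0, 0]], yaw=[0, 0, 0, 0, 0])

```text
time_s: 16.23
position: [0.5837, 0.1525, 0.2252]
tool_rot: [[-0.114, 0.994, 0.001], [0.994, 0.114, -0.0], [-0.0, 0.001, -1.0]]
ft_force: [-0.3, -1.2, -1.8]
grip_width: 0.0598
gripper_force: 0.0
```

```bash
python3 - <<'E'
from h import *
t=save('top','t6.png');w=save('side','s6.png')
v=cv2.resize(t[110:230,235:395],(640,480),interpolation=cv2.INTER_CUBIC)
s=cv2.resize(w[120:280,240:440],(600,480),interpolation=cv2.INTER_CUBIC)
cv2.imwrite('pics/v6.png',cv2.resize(np.hstack([v,s]),(800,310))[:,:,::-1])
E
python3 c.py pics/t6.png 348 370
```

```text
far off mm 49.1 ang 4.7
near off mm -48.0 ang 6.3
centre off 0.5558404193124495 width 97.0947555759034
front col 376
front tx 0.19891103118893658
```

View pics/v6.png

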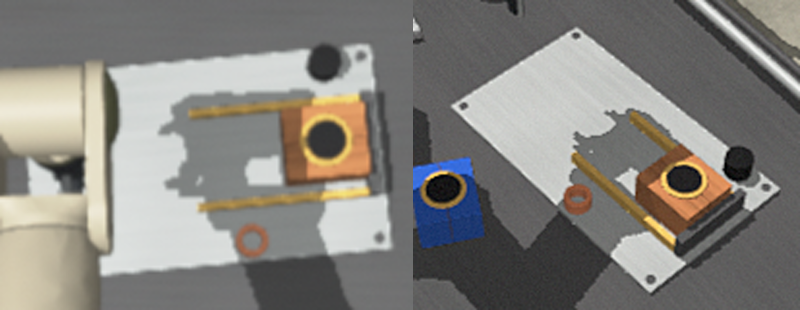

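The block sits against the stop, centred to about 0.6 mm and clear of both rails, and the arm is well away from everything.

```bash
python3 -c "
from rig import env
print(env.close_job())"
```

```text
the job is handed in; nothing more can be done
None
```

I pushed the mould block down the lane until it stalled against the end stop and handed the job in at about 16 s. In the last pictures it sits square, within about 1 mm of centre and clear of both rails, with the arm clear; the hand-in returned no verdict.

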